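# Set and close the quick-release clamp of a shaker

## Robot

A 7-joint arm with a two-finger parallel gripper is mounted at the origin on a cart in front of the work surface, level with it; the furniture and walls round the work are solid. World frame = base frame: x ahead of the robot, y to its left, z up, the work surface at z = 0. Lengths are in m, angles in rad, forces in N, time in s.
With the tool pointing down it reaches from about 0.35 to 0.9 m from the base axis. Payload 19.9 kg.
Tool frame: the origin (TCP) lies midway between the tips of the shut fingers; the grasp point (between the pads) lies 19 mm behind it; z points along the fingers, y is the line along which they close (so a half turn about z gives the same grasp; the last joint's range is limited). The gripper opens to 94 mm and grips with 3 to 60 N. Pads are 16 mm wide; open, the fingers measure 119 mm over their backs; the gripper's body (75 mm by 177 mm) begins 78 mm behind the grasp point.
Start: joints at [-1.151, 0.417, -0.01, 1.614, 0.005, 1.111, -0.053], TCP at [0.278, 0.56, 0.205] pointing down, gripper open.
Joint ranges: [-2.81, 2.81], [-0.39, 2.02], [-1.27, 1.25], [0.06, 2.57], [-1.19, 4.33], [0.19, 2], [-2.82, 2.82]. Speed limits (rad/s): [1.89, 1.89, 2.39, 2.39, 3.01, 3.01, 3.01].

## Interface

Orientations are given as a rotation vector (axis times angle).
In Python, from station import robot, effector, planner, capture, camera_info, sign_off, get_t, get_q, get_joint_vel, get_effort, get_tcp_pos, get_ee_rot, get_ft_force, get_moment, get_width, get_finger_force gives the robot as it stands. The module is installed in compiled form; this text tells all that it offers. Calls block until the motion is done:
- robot.reach(position, orientation): joint-space move of the TCP to a pose.
- robot.servo_line(position, velocity=0.15, ori=None): straight line of the TCP; ori=None keeps the orientation; velocity is the mean speed in m/s.
- robot.move_joints(angles): joint-space move.
- effector.command_gripper(opening, newtons=None): finger opening in m; newtons is the grip in N (None keeps the last); returns when the fingers have stopped.
- robot.pause(seconds).
- planner.solve_ik(position, orientation): joint angles nearest the present ones, or None.
- capture(name): name is "side" or "top" or "wrist"; returns (picture, depth): 384x512x3 uint8, red, green, blue; 384x512 float32, m along the optical axis (not along the pixel's ray), 0 where there is no reading.
- camera_info(name): a dict with "camera_matrix" (3x3 intrinsics, pixels), "xyz" and "orientation" of the camera in the world; the wrist camera has in their place "T_tool_cam" (4x4, takes a point from camera to tool coordinates, whose origin is the TCP and whose axes are the flange's). Camera axes: x right, y up, looking along -z (the intrinsics and any distortion apply to the point x, -y, -z); pixel columns grow to the right and rows downward; lengths in m; the calibration is good to about 2 mm. The wrist camera is an equidistant fisheye: a pixel r from the principal point sees the ray r / f radians off the axis. A picture is of the moment at which its call begins: read the wrist's pose just before it. camera_info takes no time and is no camera call.
A pose or a line that the arm cannot do raises robot.IKError and nothing moves.
- sign_off(): hands the job in; it is judged then, once.
Readings, each from a call of its own:
- get_t(): time.
- get_q(): joint angles.
- get_joint_vel(): joint speeds.
- get_effort(): joint torques, N m.
- get_tcp_pos(): TCP position.
- get_ee_rot(): TCP orientation.
- get_ft_force(): force on the tool from outside, world axes, zero at the start.
- get_moment(): the same for the moment, N m.
- get_width(): finger opening in m.
- get_finger_force(): force on a finger pad.
Only numpy, scipy, OpenCV 4.12 (cv2) and the standard library are available. Lean on these libraries where they do the work, as an engineer would, in place of code of your own. Each camera call takes 0.05 s, during which the arm holds its last target. There are 200 camera calls.

## Task

Clamp the blue sample box on the shaker: with the red cam lever swung open, turn the black wing nut clockwise until the lever, when you swing it, first meets firm resistance about midway through its travel, then close the lever fully and let go. Turn the nut only while the lever is open, do not crush the box, and leave the box and the things standing round the shaker where they are.

Things in the scene. Friction and masses are not known exactly. Their poses are not given: they have to be found in the camera images.
- shaker: low white shaker base, 190 x 230 mm, fixed, deck 30 mm above the bench; origin at its underside, +x away from the robot, +y toward the backstop; the moving jaw is on the -y side. A grey housing (top 60 mm above the bench; x -104 to 60, y -110 to -30 mm) carries nut (axis at x 15, y -80 mm) and lever
- nut (a joint): adjuster nut, rad: turns about the upright axis through nut_grip; grows clockwise seen from above = tighter (drive moves 5 mm per rad toward the box). Limits -1.2 to 4.5. Starts near 0, always too loose; how far it must turn cannot be seen and differs each time, by up to 3 rad. Stiff (0.36 N m friction), stays where it is left
- nut_grip (a point): middle of the nut's black wing, 91 mm above the bench, on the nut's axis, turning with the nut: the wing is 44 mm long along this point's x, 12 mm thick along its y, 28 mm high (z 77 to 105 mm), on a steel collar of 17 mm radius (z 61 to 77 mm)
- lever (a joint): red cam lever, rad: 0 open (points to the shaker's -x, turned 0.12 rad toward its -y), grows as it swings clockwise from above about lever_pivot; 1.65 = closed stop (points to +y). Midway is 0.8 (ticks on the carriage: white open, green midway, red closed). Past 1.5 it is over centre and holds itself shut. Unloaded it takes 0.06 N m, about 1 N at its grip
- lever_grip (a point): middle of the black upright round grip at the lever's end: 18 mm diameter, 42 mm high (z 77 to 119 mm above the bench), 62 mm from lever_pivot; it spins freely, so it can be held while the lever swings through its arc. The red arm lies below it (z 66 to 77 mm)
- lever_pivot (a point): point on the lever's upright axis, 101 mm above the bench, on an aluminium carriage that the nut shifts along the shaker's y. The cam moves the drive by 28 mm x (cos(1.5 - angle) - 0.07). Where play ends it meets springs (about 7.5 N/mm) and the lever resists: near midway 1 N more at the grip per 0.025 rad, up to some 6 N over friction. Bite later, weak or none = too loose; earlier = too tight
- backstop: aluminium stop on the deck, 90 mm wide, 44 mm high, fixed, the box stands against it; origin at the foot of its face toward the box, in the middle. Its place along the shaker's y differs by a few mm each time. The moving jaw presses the box against it from the -y side, out of sight inside the grey nose (roof at z 85 mm) that covers the edge of the box
- sample_box: blue cryo box, 68 x 68 x 50 mm, standing loose on the deck against the backstop, one edge inside the nose; origin at the centre of its underside
- tube_2: standing screw tube with orange cap, 34 mm diameter, 114 mm high, bystander; origin at its underside
- slide_case: green slide case lying flat, 30 x 85 x 34 mm, bystander; origin at its underside
- amber_reagent: amber bottle with red cap, 36 mm diameter, 75 mm high, bystander; origin at its underside
- buffer_b: white bottle with white cap, 44 mm diameter, 90 mm high, bystander; origin at its underside
Not all that is in view belongs to the job. Leave any turquoise look-alike of the sample_box alone.

How it is judged:
By the outcome, as a careful person would: the job done as asked, in the order asked, and still so for the second after the job is handed in, with the robot touching nothing.
It also fails if it takes over 72 s, if anything falls off the work surface, if the arm or the gripper's body presses on something with over 40 N, if the wrist force passes 120 N, or if a joint passes its speed limit or range.

## Working session

There is one attempt and no reset: what is moved stays moved. The work goes in short steps, each a Python script; the robot and the scene stay as the last script left them, time stands still between calls to the robot, and variables do not carry over. Pictures are saved under pics/ and viewed, at most 10 in all, crops included, and the job is handed in when it is done.

```bash
mkdir -p pics
python3 - <<'E'
from station import *
import cv2,numpy as np
for n in("top","side"):
    p,d=capture(n); cv2.imwrite(f"pics/{n}0.png",p[:,:,::-1]); np.savez(f"{n}0.npz",p=p,d=d)
    print(n,camera_info(n))
print(camera_info("wrist"),get_t(),get_tcp_pos(),get_ee_rot(),get_width())
E
```

```text
top {'camera_matrix': array([[466.34286092,   0.        , 250.81426863],
       [  0.        , 466.34286092, 196.00242352],
       [  0.        ,   0.        ,   1.        ]]), 'xyz': array([0.5414735 , 0.12229005, 1.13140149]), 'orientation': array([ 0.06392756, -0.03925709, -1.5532748 ])}
side {'camera_matrix': array([[461.32739541,   0.        , 250.31721857],
       [  0.        , 461.32739541, 196.25115457],
       [  0.        ,   0.        ,   1.        ]]), 'xyz': array([ 0.19233789, -0.59537899,  0.8338169 ]), 'orientation': array([ 0.83119649, -0.22485207, -0.47189052])}
{'camera_matrix': array([[297.31863964,   0.        , 259.54232069],
       [  0.        , 297.31863964, 190.77416749],
       [  0.        ,   0.        ,   1.        ]]), 'T_tool_cam': array([[ 6.75524987e-04,  9.73041335e-01,  2.30629798e-01,
         6.72879707e-02],
       [ 9.99998503e-01, -1.02475818e-03,  1.39447760e-03,
        -3.72748044e-04],
       [ 1.59322412e-03,  2.30628511e-01, -9.73040570e-01,
        -1.79877314e-01],
       [ 0.00000000e+00,  0.00000000e+00,  0.00000000e+00,
         1.00000000e+00]])} 0.1 [0.27778884 0.55950427 0.20488499] [-7.17477710e-01 -3.05837904e+00  1.67369889e-03] 0.09376048253940952
```

View pics/top0.png

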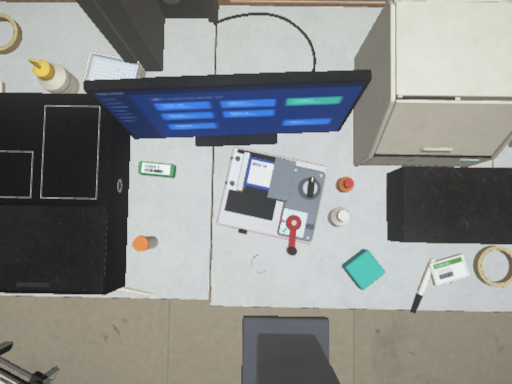

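View pics/side0.png

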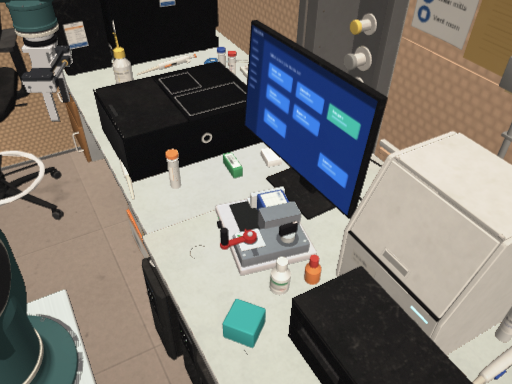

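Top view: shaker centre is near (272,195), nut at (311,187), lever pivot at (293,223), lever grip at (292,250) and box at (262,172). The monitor stands just beyond the shaker, with bottles at (346,184) and (340,217). The turquoise look-alike is at (365,268).

```bash
cat > h.py <<'E'
from station import *
import cv2,numpy as np
from scipy.spatial.transform import Rotation as R
def pts(n,d,info=None):
    "world point cloud HxWx3 for a fixed camera"
    i=info or camera_info(n); K=i["camera_matrix"]
    v,u=np.mgrid[:d.shape[0],:d.shape[1]]
    c=np.stack([(u-K[0,2])/K[0,0]*d,-(v-K[1,2])/K[1,1]*d,-d],-1)
    return c@R.from_rotvec(i["orientation"]).as_matrix().T+i["xyz"]
def ray(n,u,v,z):
    "world point on plane z seen at pixel"
    i=camera_info(n);K=i["camera_matrix"]
    r=R.from_rotvec(i["orientation"]).as_matrix()@np.array([(u-K[0,2])/K[0,0],-(v-K[1,2])/K[1,1],-1])
    return i["xyz"]+r*(z-i["xyz"][2])/r[2]
E
python3 - <<'E'
from h import *
np.set_printoptions(precision=4,suppress=True)
f=np.load("top0.npz");p,d=f["p"],f["d"];P=pts("top",d)
for n,u,v in [("nut",311,187),("grip",292,250),("pivot",293,223),("box",262,172),("tl",235,150),("bl",220,227),("br",309,241),("tr",326,166),("mon",230,137),("monR",345,128),("monTop",370,73),("stand",235,139),("red",346,184),("white",340,217),("cab",360,163),("blk",395,205),("grn",157,169),("org",141,243)]: print(n,P[v,u])
hsv=cv2.cvtColor(p,cv2.COLOR_RGB2HSV)
# deck points -> rect
m=(P[...,2]>.02)&(P[...,2]<.1)&(P[...,0]>.4)&(P[...,0]<.75)&(P[...,1]>-.06)&(P[...,1]<.23)
m=(m*255).astype(np.uint8);n,l,s,c=cv2.connectedComponentsWithStats(m)
for k in range(1,n):
    if s[k,4]>300:
        q=P[(l==k)][:, :2].astype(np.float32);print(s[k],cv2.minAreaRect(q))
m=(hsv[...,0]<8)|(hsv[...,0]>172);m&=(hsv[...,1]>150)
for z0,z1 in[(.055,.13)]:
    mm=m&(P[...,2]>z0)&(P[...,2]<z1)&(P[...,1]>0)&(P[...,1]<.2);print("red",P[mm].mean(0),mm.sum())
c=p[140:260,205:355,::-1];cv2.imwrite("pics/c1.png",cv2.resize(c,None,fx=5,fy=5,interpolation=cv2.INTER_CUBIC))
E
```

```text
nut [0.6311 0.0066 0.1042]
grip [0.4929 0.0481 0.1203]
pivot [0.5513 0.0441 0.0872]
box [0.6654 0.1151 0.0815]
tl [0.7231 0.1799 0.0305]
bl [0.5394 0.2137 0.0056]
br [0.5112 0.0053 0.0616]
tr [ 0.6921 -0.041   0.0006]
mon [0.7568 0.1932 0.0175]
monR [ 0.7863 -0.0867  0.0009]
monTop [ 0.7852 -0.0495  0.4117]
stand [0.7524 0.1811 0.0158]
red [ 0.642  -0.0762  0.0728]
white [ 0.5664 -0.0598  0.0912]
cab [ 0.6905 -0.1078  0.0727]
blk [ 0.5956 -0.184   0.0827]
grn [0.6746 0.3647 0.0314]
org [0.5017 0.3774 0.1102]
[ 217  147  110  108 7673] ((0.6025123000144958, 0.09451978653669357), (0.22974441945552826, 0.2207738310098648), 78.60567474365234)
red [0.5449 0.0419 0.0783] 70
```

View pics/c1.png

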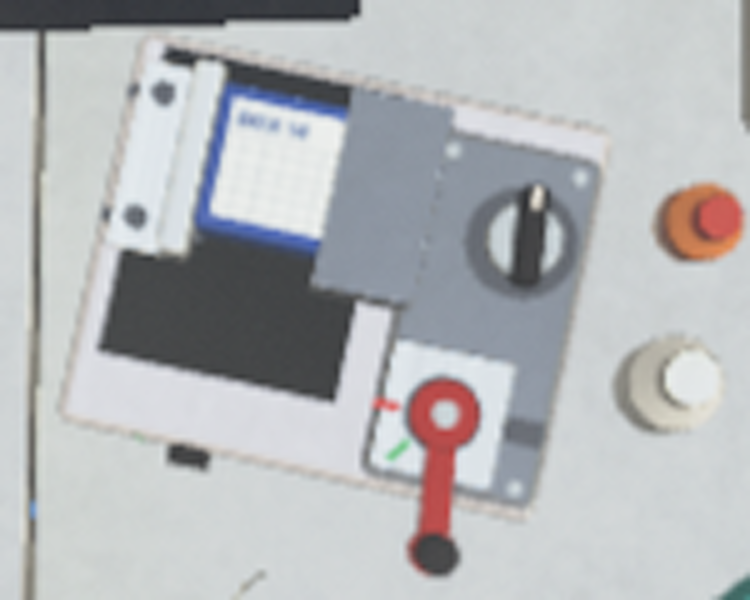

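The crop shows the shaker turned about -0.2 rad. The wing lies almost along world x, centred at crop (531,238). The lever is open, with pivot at (443,412) and grip at (436,553).

Run:
```python
from h import *
np.set_printoptions(precision=4,suppress=True)
f=np.load("top0.npz");p,d=f["p"],f["d"];P=pts("top",d)
X,Y,Z=P[...,0],P[...,1],P[...,2]
def rep(n,m):
    q=P[m][:,:2].astype(np.float32);r=cv2.minAreaRect(q);w=np.linalg.eigh(np.cov(q.T))[1][:,1]
    print(n,m.sum(),q.mean(0),np.median(P[m][:,2]),r,"pca yaw",np.arctan2(w[1],w[0]))
rep("wing",(Z>.098)&(Z<.112)&(abs(X-.63)<.04)&(abs(Y-.005)<.04))
rep("grip",(Z>.113)&(Z<.125)&(abs(X-.493)<.02)&(abs(Y-.048)<.02))
hs=cv2.cvtColor(p,cv2.COLOR_RGB2HSV)
m=((hs[...,0]<8)|(hs[...,0]>172))&(hs[...,1]>120)&(abs(X-.545)<.03)&(abs(Y-.043)<.03)
rep("hub",m&(Z>.08))
a,b=ray("top",205+537/5,140+187/5,.105),ray("top",205+527/5,140+287/5,.105);print("wing ends",a,b,(a+b)/2)
print("hub ray",ray("top",205+443/5,140+412/5,.088),"grip ray",ray("top",205+436/5,140+555/5,.119))
f=np.load("side0.npz");S=pts("side",f["d"])
for Q in(P,S):
    for z in np.arange(.1,.6,.1):
        m=(Q[...,2]>z)&(Q[...,2]<z+.1)&(Q[...,1]>-.2)&(Q[...,1]<.35)&(Q[...,0]>.66)
        if m.sum()>5:print(round(z,1),"min x",np.percentile(Q[m][:,0],1),m.sum())
q0=np.array(get_q());rt=R.from_rotvec(get_ee_rot());print(rt.as_matrix())
c=np.r_[(a+b)[:2]/2,.25]
for yaw in np.arange(-3,3.2,.5): # tool x yaw
    o=(R.from_euler('z',yaw)*R.from_euler('x',np.pi)).as_rotvec();print(round(yaw,1),planner.solve_ik(c,o))
```

```text
wing 107 [0.6307 0.0075] 0.10416827372223025 ((0.6304649710655212, 0.007405993528664112), (0.01174189243465662, 0.042759012430906296), 84.39923095703125) pca yaw 3.0471558181015252
grip 54 [0.49  0.048] 0.11967712667965358 ((0.4897438883781433, 0.047926921397447586), (0.015115022659301758, 0.017156025394797325), 4.168015956878662) pca yaw 1.6495430339221708
hub 33 [0.5504 0.0431] 0.08123023215134872 ((0.5467551350593567, 0.04388757050037384), (0.024232862517237663, 0.03652851656079292), 78.76588439941406) pca yaw -2.972316825823671
wing ends [0.6524 0.0038 0.105 ] [0.6081 0.0078 0.105 ] [0.6302 0.0058 0.105 ]
hub ray [0.5527 0.0428 0.088 ] grip ray [0.4907 0.0475 0.119 ]
0.1 min x 0.6672271346685209 4159
0.2 min x 0.7129293378716933 6670
0.3 min x 0.7476420583408272 11128
0.4 min x 0.7535302697045244 3452
0.1 min x 0.691227253877869 6686
0.2 min x 0.7150926376491261 13020
0.3 min x 0.7494896121627476 15790
0.4 min x 0.7567424185238169 7225
0.5 min x 1.0921173008875324 517
[[-0.8957  0.4447 -0.0004]
 [ 0.4447  0.8957 -0.001 ]
 [-0.0001 -0.0011 -1.    ]]
-3.0 [-0.2851  0.4017  0.3063  1.557  -0.1267  1.2025  1.7564]
-2.5 [-0.2369  0.397   0.2407  1.5552 -0.099   1.2014  2.234 ]
-2.0 [-0.1672  0.3927  0.1466  1.5526 -0.06    1.2008  2.7024]
-1.5 [-0.7758  0.6053  1.0835  1.573  -0.5491  1.2992 -2.6855]
-1.0 [-0.7758  0.6053  1.0835  1.573  -0.5491  1.2992 -2.1855]
-0.5 [-0.7758  0.6053  1.0835  1.573  -0.5491  1.2992 -1.6855]
0.0 [-0.5632  0.4649  0.7057  1.5667 -0.314   1.2265 -1.3738]
0.5 [-0.5472  0.459   0.6811  1.5661 -0.3012  1.2239 -0.8843]
1.0 [-0.5624  0.4646  0.7045  1.5666 -0.3134  1.2264 -0.3744]
1.5 [-0.5091  0.4463  0.6238  1.5649 -0.2719  1.2186  0.0918]
2.0 [-0.4516  0.4305  0.5395  1.5629 -0.231   1.2123  0.5584]
2.5 [-0.3904  0.4174  0.4525  1.5608 -0.1907  1.2075  1.0254]
3.0 [-0.3236  0.4065  0.3594  1.5584 -0.1495  1.2039  1.4918]
```

```bash
cat >> h.py <<'E'
def down(yaw): return (R.from_euler('z',yaw)*R.from_euler('x',np.pi)).as_rotvec()
def wpts():
    i=camera_info("wrist");K=i["camera_matrix"];T=i["T_tool_cam"]
    o=np.array(get_tcp_pos());A=R.from_rotvec(get_ee_rot()).as_matrix()
    p,d=capture("wrist");v,u=np.mgrid[:384,:512]
    x,y=(u-K[0,2])/K[0,0],(v-K[1,2])/K[1,1];r=np.hypot(x,y)+1e-9
    s=np.where(r<1.4,np.tan(np.minimum(r,1.4)),0)/r*d
    c=np.stack([x*s,-y*s,-d],-1)@T[:3,:3].T+T[:3,3]
    return p,d,c@A.T+o
def rep(n,P,m):
    q=P[m][:,:2].astype(np.float32);r=cv2.minAreaRect(q);w=np.linalg.eigh(np.cov(q.T))[1][:,1]
    print(n,m.sum(),"mean",q.mean(0).round(4),np.median(P[m][:,2]).round(4),"rect",np.round(r[0],4),np.round(r[1],4),"yaw",np.arctan2(w[1],w[0]).round(3))
E
python3 - <<'E'
from h import *
f=np.load("side0.npz");S=pts("side",f["d"]);f=np.load("top0.npz");P=pts("top",f["d"])
for Q in(P,S):
    for z in np.arange(.12,.5,.1):
        m=(Q[...,2]>z)&(Q[...,2]<z+.1)&(Q[...,1]>-.09)&(Q[...,1]<.3)&(Q[...,0]>.66)
        if m.sum()>5:print(round(z,2),"min x",np.percentile(Q[m][:,0],1),m.sum())
robot.reach([.6305,.0066,.22],down(3.05));print(get_t(),get_q(),get_tcp_pos())
effector.command_gripper(.05,40)
p,d,P=wpts();cv2.imwrite("pics/w1.png",p[:,:,::-1]);np.savez("w1.npz",p=p,d=d,P=P)
X,Y,Z=P[...,0],P[...,1],P[...,2]
rep("wing",P,(Z>.098)&(Z<.112)&(abs(X-.63)<.04)&(abs(Y-.005)<.04))
rep("grip",P,(Z>.113)&(Z<.125)&(abs(X-.493)<.02)&(abs(Y-.048)<.02))
print(get_t(),get_ft_force())
E
```

```text
0.12 min x 0.7365213918135453 2256
0.22 min x 0.7435170771295838 3156
0.32 min x 0.7510556644217848 6590
0.12 min x 0.7382505209619994 5653
0.22 min x 0.7457659022579995 9793
0.32 min x 0.7529195679655459 11489
0.42 min x 1.0495661606754596 4662
2.4333 [-0.30427739  0.42874005  0.32919747  1.59242294 -0.14848288  1.14521388
  1.53905454] [0.63048593 0.00766123 0.21991686]
wing 488 mean [0.63  0.006] 0.1046 rect [0.6311 0.0061] [0.0114 0.0435] yaw 3.04
grip 272 mean [0.4913 0.0457] 0.1195 rect [0.491 0.046] [0.0176 0.0166] yaw 2.137
3.3083 [-0.07124574  0.29651186  0.11994851]
```

View pics/w1.png

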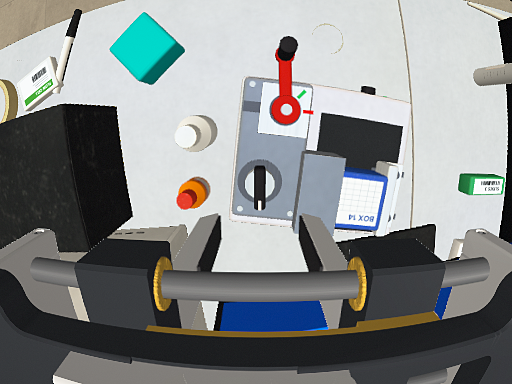

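The wrist view shows the fingers straddling the wing at (262,185), the lever open with its grip at (288,47), and the bottles clear of the fingers. The nut and grip estimates agree within 2 mm, so I'll grasp the nut.

```bash
cat >> h.py <<'E'
np.set_printoptions(precision=4,suppress=True)
def yaw(): 
    x=R.from_rotvec(get_ee_rot()).as_matrix()[:,0]; return np.arctan2(x[1],x[0])
def st(n=""): print(n,"t",round(get_t(),2),"tcp",np.array(get_tcp_pos()),"yaw",round(yaw(),3),"F",np.array(get_ft_force()).round(2),"M",np.array(get_moment()).round(3),"w",round(get_width(),4),"ff",np.round(get_finger_force(),1))
E
python3 - <<'E'
from h import *
robot.servo_line([.6305,.0062,.082],.12,down(3.04));st("down")
effector.command_gripper(0,60);st("grip")
q=np.array(get_q())
for k in range(2):
    q[6]-=.3;robot.move_joints(q);st(k)
E
```

```text
down t 4.61 tcp [0.6309 0.0062 0.0827] yaw 3.04 F [-0.32  0.65 -0.16] M [ 0.014  0.043 -0.027] w 0.0503 ff 0.0
grip t 5.28 tcp [0.6305 0.0063 0.082 ] yaw 3.04 F [1.15 1.67 1.05] M [0.261 0.059 0.093] w 0.0115 ff 60.0
0 t 5.68 tcp [0.6307 0.007  0.082 ] yaw 2.745 F [ 2.17  4.5  -1.46] M [ 1.272 -0.532 -0.287] w 0.0118 ff 60.1
1 t 6.08 tcp [0.631  0.0075 0.0821] yaw 2.445 F [ 5.11  7.24 -4.  ] M [ 1.76  -1.118 -0.202] w 0.0113 ff 60.0
```

Run:
```python
from h import *
q=np.array(get_q())
for k in range(2):
    q[6]-=.3;robot.move_joints(q);st(k)
y1=yaw();effector.command_gripper(.04);st("rel")
o=np.array(get_tcp_pos());robot.servo_line(o+[0,0,.1],.2);robot.pause(.05)
p,d,P=wpts();cv2.imwrite("pics/w2.png",p[:,:,::-1]);Z=P[...,2];X=P[...,0];Y=P[...,1]
rep("wing",P,(Z>.098)&(Z<.112)&(abs(X-.63)<.04)&(abs(Y-.005)<.04))
rep("grip",P,(Z>.113)&(Z<.125)&(abs(X-.491)<.025)&(abs(Y-.052)<.025))
st()
```

```text
0 t 6.48 tcp [0.6315 0.008  0.0821] yaw 2.149 F [ 4.4   5.13 -3.97] M [ 1.019 -1.206 -0.208] w 0.0116 ff 60.0
1 t 6.88 tcp [0.6321 0.0083 0.0821] yaw 1.849 F [ 9.54  5.95 -8.16] M [ 1.246 -2.247 -0.212] w 0.0116 ff 60.0
rel t 7.52 tcp [0.631  0.0074 0.0821] yaw 1.845 F [-1.16 -0.14  0.15] M [-0.006  0.01  -0.005] w 0.0397 ff 0.0
wing 615 mean [0.6314 0.0072] 0.1048 rect [0.6316 0.0066] [0.011  0.0431] yaw 1.847
grip 315 mean [0.4932 0.0526] 0.1197 rect [0.4922 0.0522] [0.0174 0.0168] yaw -2.668
 t 8.27 tcp [0.6302 0.0075 0.1804] yaw 1.845 F [0.14 0.46 0.44] M [-0.052  0.067 -0.007] w 0.0403 ff 0.0
```

The nut turned 1.2 rad and the grip shifted as predicted. Next I probe the lever.

```bash
cat >> h.py <<'E'
A0=3.0626; YH=np.array([np.sin(.199),np.cos(.199)])
ZG=.089
def gp(piv,th,r=.062): return np.r_[piv+r*np.array([np.cos(A0-th),np.sin(A0-th)]),ZG]
def theta(piv):
    v=np.array(get_tcp_pos())[:2]-piv; return (A0-np.arctan2(v[1],v[0])),np.hypot(*v)
def grab(piv,th,psi=2.26):
    g=gp(piv,th); robot.reach(g+[0,0,.09],down(psi)); robot.servo_line(g,.15)
    effector.command_gripper(0,20); st("grab")
def swing(piv,ths,stop=4.,v=.06,base=None,settle=.04):
    r=.062;out=[]
    for th in ths:
        robot.servo_line(gp(piv,th,r),v);robot.pause(settle)
        a=A0-th;F=np.array(get_ft_force())[:2];ft=-F@[np.sin(a),-np.cos(a)];fr=F@[np.cos(a),np.sin(a)]
        t,rr=theta(piv);out.append((th,t,ft,fr,rr*1e3));r+=np.clip(5e-5*fr,-4e-4,4e-4)
        if stop and len(out)>4 and ft>np.median([o[2] for o in out[:8]])+stop: break
    return np.array(out)
E
python3 - <<'E'
from h import *
piv=np.array([.5543,.0473])
grab(piv,0)
o=swing(piv,np.arange(.1,1.36,.07));print(o.round(3));st()
np.save("s1.npy",o)
E
```

```text
grab t 10.13 tcp [0.4928 0.0524 0.0893] yaw 2.26 F [1.34 1.05 1.83] M [ 0.198 -0.136  0.015] w 0.0178 ff 20.0
[[ 0.1    0.107 -1.029 -0.806 61.802]
 [ 0.17   0.174 -1.362 -0.067 61.842]
 [ 0.24   0.244  0.194  0.219 61.85 ]
 [ 0.31   0.314 -1.003  0.139 61.902]
 [ 0.38   0.384 -0.361  1.089 61.929]
 [ 0.45   0.454 -1.633  0.692 62.024]
 [ 0.52   0.524 -0.712 -0.34  61.988]
 [ 0.59   0.594 -1.329  0.575 62.007]
 [ 0.66   0.664 -1.203  0.532 62.101]
 [ 0.73   0.733 -0.904 -0.111 62.121]
 [ 0.8    0.803 -1.687  1.061 62.144]
 [ 0.87   0.872 -0.423 -0.047 62.202]
 [ 0.94   0.941 -1.996  0.739 62.243]
 [ 1.01   1.009 -0.175  0.373 62.25 ]
 [ 1.08   1.077  0.81   0.847 62.275]
 [ 1.15   1.145  1.045  0.669 62.288]
 [ 1.22   1.214  1.509  0.746 62.318]
 [ 1.29   1.283  0.695  0.226 62.296]]
 t 15.38 tcp [0.5414 0.1082 0.0889] yaw 2.26 F [-0.73  0.08  4.5 ] M [-0.097  0.429  0.01 ] w 0.0176 ff 20.0
```

```bash
cat >> h.py <<'E'
from scipy.optimize import curve_fit
c=lambda t:28*(np.cos(1.5-t)-.07)
def bite(o):
    f=lambda t,F0,b:F0+3.387*np.maximum(0,c(t)-c(b))*np.sin(1.5-t)
    best=min((curve_fit(f,o[:,1],o[:,2],p0=[o[:5,2].mean(),b0]) for b0 in(.6,.8,.95,1.1)),key=lambda s:((f(o[:,1],*s[0])-o[:,2])**2).sum())
    print("F0,bite",best[0],"sd",np.sqrt(np.diag(best[1])),"nut to go",(c(best[0][1])-c(.8))/5); return best[0][1]
def opened(piv,o,ths):
    swing(piv,ths,stop=None,v=.12,settle=0); 
def release(h=.09):
    effector.command_gripper(.04); t=np.array(get_tcp_pos());robot.servo_line(t+[0,0,h],.25)
E
python3 - <<'E'
from h import *
o=np.load("s1.npy");bite(o)
piv=np.array([.5543,.0473])
swing(piv,np.r_[np.arange(1.1,.0,-.2),0],stop=None,v=.12,settle=0);st("open")
print(theta(piv));release();st()
E
```

```text
F0,bite [-1.0548  0.9788] sd [0.1493 0.0168] nut to go 0.5733771916004947
open t 17.13 tcp [0.4927 0.0525 0.0892] yaw 2.259 F [1.18 0.77 5.83] M [ 0.119 -0.409 -0.001] w 0.0173 ff 20.0
(np.float64(0.005511461369481108), np.float64(0.06179391813812377))
 t 18.2 tcp [0.4925 0.0523 0.1793] yaw 2.26 F [ 0.39  0.22 -0.39] M [-0.011  0.024  0.033] w 0.0404 ff 0.0
```

Run:
```python
from h import *
C=np.array([.6313,.0070])
robot.reach(np.r_[C,.18],down(1.847));robot.servo_line(np.r_[C,.082],.15);st("down")
effector.command_gripper(0,60);st("grip")
q=np.array(get_q())
for k in range(2):
    q[6]-=.28;robot.move_joints(q);st(k)
effector.command_gripper(.04);o=np.array(get_tcp_pos());robot.servo_line(o+[0,0,.1],.25)
robot.pause(.05)
p,d,P=wpts();cv2.imwrite("pics/w3.png",p[:,:,::-1]);Z=P[...,2];X=P[...,0];Y=P[...,1]
rep("wing",P,(Z>.098)&(Z<.112)&(abs(X-.63)<.04)&(abs(Y-.005)<.04))
rep("grip",P,(Z>.113)&(Z<.125)&(abs(X-.491)<.025)&(abs(Y-.055)<.025))
st()
```

```text
down t 19.63 tcp [0.6317 0.0071 0.083 ] yaw 1.847 F [-0.87  0.62  0.5 ] M [-0.058  0.034  0.001] w 0.0399 ff 0.0
grip t 20.19 tcp [0.6324 0.0073 0.0824] yaw 1.847 F [ 5.59  0.7  -1.44] M [ 0.201 -1.399 -0.109] w 0.0116 ff 60.0
0 t 20.57 tcp [0.6328 0.0074 0.0825] yaw 1.571 F [ 5.65  0.63 -5.41] M [ 0.018 -1.183 -0.34 ] w 0.0113 ff 60.0
1 t 20.96 tcp [0.6331 0.0074 0.0825] yaw 1.292 F [ 8.28  0.22 -7.67] M [ 0.013 -1.676 -0.19 ] w 0.0112 ff 60.0
wing 643 mean [0.632  0.0071] 0.1048 rect [0.6317 0.0062] [0.0439 0.0119] yaw 1.296
grip 274 mean [0.4941 0.0552] 0.1196 rect [0.493 0.055] [0.0175 0.0171] yaw -2.826
 t 22.24 tcp [0.6318 0.0074 0.1816] yaw 1.287 F [ 0.67 -0.8  -0.21] M [-0.01   0.1    0.009] w 0.0402 ff 0.0
```

```bash
python3 - <<'E'
import re
s=open("h.py").read()
s=s.replace("a=A0-th;F=np.array(get_ft_force())[:2];","a=A0-th;F=meanF();")
s=s.replace("def swing","def meanF(n=4):\n    s=[]\n    for _ in range(n): s.append(get_ft_force()[:2]);robot.pause(.01)\n    return np.mean(s,0)\ndef swing",1)
open("h.py","w").write(s)
E
python3 - <<'E'
from h import *
piv=np.array([.5548,.0500])
grab(piv,0)
o=swing(piv,np.r_[.15,.25,.35,.45,np.arange(.5,1.11,.05)],stop=5.,settle=.02);print(o.round(3));st()
np.save("s2.npy",o);bite(o)
E
```

```text
grab t 24.25 tcp [0.4933 0.0551 0.0893] yaw 2.26 F [0.75 1.57 2.46] M [ 0.217 -0.174  0.048] w 0.0177 ff 20.0
[[ 0.15   0.156 -0.567 -0.592 61.796]
 [ 0.25   0.253 -0.336 -0.548 61.838]
 [ 0.35   0.353 -0.903  0.552 61.937]
 [ 0.45   0.453 -0.618  0.547 61.925]
 [ 0.5    0.501 -0.391  0.414 61.993]
 [ 0.55   0.551 -0.465  0.35  62.032]
 [ 0.6    0.602 -0.892  0.683 62.045]
 [ 0.65   0.652 -0.838  0.631 62.088]
 [ 0.7    0.702 -0.86   0.771 62.135]
 [ 0.75   0.752 -0.898  0.626 62.127]
 [ 0.8    0.801 -0.859  0.813 62.178]
 [ 0.85   0.848  0.019  0.208 62.231]
 [ 0.9    0.895  1.447  0.748 62.213]
 [ 0.95   0.943  2.017  0.766 62.241]
 [ 1.     0.99   2.641  0.58  62.246]
 [ 1.05   1.038  3.645  0.655 62.262]
 [ 1.1    1.088  3.619  0.61  62.307]]
 t 29.41 tcp [0.5303 0.1073 0.0888] yaw 2.26 F [-4.07 -1.01  7.44] M [-0.484  0.997  0.005] w 0.0177 ff 20.0
F0,bite [-0.7164  0.8408] sd [0.0899 0.0051] nut to go 0.14364782465870504h.py:55: OptimizeWarning: Covariance of the parameters could not be estimated
  best=min((curve_fit(f,o[:,1],o[:,2],p0=[o[:5,2].mean(),b0]) for b0 in(.6,.8,.95,1.1)),key=lambda s:((f(o[:,1],*s[0])-o[:,2])**2).sum())
```

The lever bites at 0.84 rad, about 0.14 rad of nut turn short. I'll open the lever, make that small turn, then re-probe and close.

Run:
```python
from h import *
piv=np.array([.5548,.0500])
swing(piv,np.r_[np.arange(.9,.0,-.2),0],stop=None,v=.12,settle=0);print(theta(piv));release();st("open")
C=np.array([.6316,.0070])
robot.reach(np.r_[C,.18],down(1.294));robot.servo_line(np.r_[C,.082],.15)
effector.command_gripper(0,60);st("grip")
q=np.array(get_q());q[6]-=.14;robot.move_joints(q);st()
effector.command_gripper(.04);o=np.array(get_tcp_pos());robot.servo_line(o+[0,0,.1],.25);robot.pause(.05)
p,d,P=wpts();Z=P[...,2];X=P[...,0];Y=P[...,1]
rep("wing",P,(Z>.098)&(Z<.112)&(abs(X-.63)<.04)&(abs(Y-.005)<.04))
piv=np.array([.5549,.0507])
grab(piv,0)
o=swing(piv,np.r_[.2,.35,.45,np.arange(.5,1.01,.05)],stop=5.,settle=.02);print(o[3:].round(3));st()
np.save("s3.npy",o);bite(o)
```

```text
(np.float64(0.004304642813807824), np.float64(0.06173465314010631))
open t 32.17 tcp [0.493  0.0549 0.1793] yaw 2.26 F [-0.4   0.72 -0.02] M [-0.015  0.034 -0.006] w 0.0401 ff 0.0
grip t 34.32 tcp [0.6329 0.0067 0.0825] yaw 1.294 F [ 7.82 -0.67 -2.71] M [-0.331 -1.724 -0.21 ] w 0.0113 ff 60.0
 t 34.58 tcp [0.6331 0.0067 0.0825] yaw 1.157 F [ 2.29  0.32 -2.79] M [-0.029 -0.517 -0.249] w 0.0116 ff 60.0
wing 613 mean [0.6324 0.0071] 0.1048 rect [0.6321 0.0064] [0.0434 0.011 ] yaw 1.152
grab t 37.98 tcp [0.4934 0.0558 0.0893] yaw 2.26 F [1.82 0.56 2.75] M [ 0.171 -0.203 -0.003] w 0.0175 ff 20.0
[[ 0.5    0.498 -0.708  0.654 61.986]
 [ 0.55   0.548 -1.025  0.512 62.007]
 [ 0.6    0.599 -0.507  1.128 62.029]
 [ 0.65   0.649 -0.527  0.631 62.061]
 [ 0.7    0.699 -0.679  0.733 62.123]
 [ 0.75   0.749 -0.747  1.164 62.126]
 [ 0.8    0.797 -0.271  0.754 62.166]
 [ 0.85   0.844  1.004  0.391 62.218]
 [ 0.9    0.891  2.196  0.985 62.201]
 [ 0.95   0.938  3.229  1.131 62.233]
 [ 1.     0.986  3.806  0.803 62.253]]
 t 42.35 tcp [0.5247 0.1052 0.0889] yaw 2.26 F [-4.45 -0.77  7.65] M [-0.542  1.008 -0.004] w 0.0174 ff 20.0
F0,bite [-0.7721  0.802 ] sd [0.0855 0.0047] nut to go 0.007054212685541472h.py:55: OptimizeWarning: Covariance of the parameters could not be estimated
  best=min((curve_fit(f,o[:,1],o[:,2],p0=[o[:5,2].mean(),b0]) for b0 in(.6,.8,.95,1.1)),key=lambda s:((f(o[:,1],*s[0])-o[:,2])**2).sum())
```

The bite is now at 0.80 rad, so I'll close the lever.

Run:
```python
from h import *
piv=np.array([.5549,.0507])
o=swing(piv,np.r_[np.arange(1.1,1.61,.1),1.64,1.665],stop=None,settle=.02);print(o.round(3));st()
effector.command_gripper(.045);st("rel")
t=np.array(get_tcp_pos());robot.servo_line(t+[0,0,.12],.25);robot.pause(.1)
p,d,P=wpts();cv2.imwrite("pics/w4.png",p[:,:,::-1]);Z=P[...,2];X=P[...,0];Y=P[...,1]
m=(Z>.113)&(Z<.125)&(abs(X-.565)<.04)&(abs(Y-.112)<.04);rep("grip",P,m)
r=cv2.minAreaRect(P[m][:,:2].astype(np.float32))[0]-piv;print("theta",A0-np.arctan2(r[1],r[0]),np.hypot(*r));st()
```

```text
[[ 1.1    1.085  4.906  2.635 62.18 ]
 [ 1.2    1.185  4.318  1.893 62.214]
 [ 1.3    1.286  4.128  1.849 62.199]
 [ 1.4    1.391  2.244  1.069 62.207]
 [ 1.5    1.498  0.561  0.761 62.175]
 [ 1.6    1.602 -1.027 -0.257 62.229]
 [ 1.64   1.642 -2.317 -0.732 62.238]
 [ 1.665  1.666 -2.235 -0.674 62.276]]
 t 44.75 tcp [0.5657 0.112  0.089 ] yaw 2.26 F [ 2.1  -1.09 -3.39] M [-0.596 -0.31   0.021] w 0.0175 ff 20.0
rel t 45.38 tcp [0.5656 0.1122 0.089 ] yaw 2.26 F [ 0.02 -0.25 -0.82] M [-0.033  0.02  -0.024] w 0.0448 ff 0.0
grip 287 mean [0.5629 0.1127] 0.1196 rect [0.5632 0.1122] [0.0172 0.0169] yaw 2.426
theta 1.6266288143370577 0.06203677380404726
 t 46.16 tcp [0.5651 0.112  0.2079] yaw 2.26 F [ 0.39 -1.12  0.02] M [-0.031  0.027  0.018] w 0.0447 ff 0.0
```

View pics/w4.png

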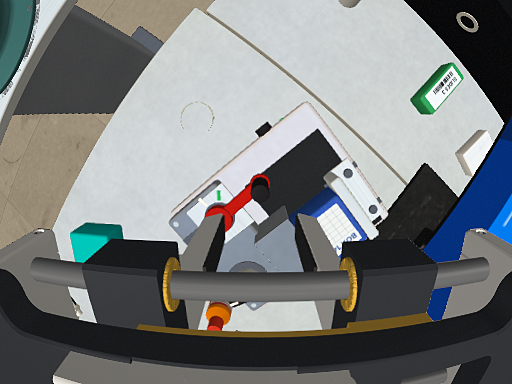

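The wrist view shows the lever closed with its grip at (260,187) and the fingers clear above it. The box is still against the backstop at (340,220).

Run:
```python
from h import *
print(get_t(),sign_off())
```

```text
the job is handed in; nothing more can be done
46.1583 None
```

The box is clamped and the job is handed in at 46 s: I turned the nut about 1.9 rad, always with the lever open, until the lever bit at 0.80 rad. I then closed the lever past centre to its stop (the camera put it at about 1.63 rad after release) and let go.

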